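Stand a module frame on its kickstand and hold it upright

ROBOT

A 7-joint arm with a two-finger parallel gripper is mounted at the origin on a cart in front of the work surface, level with it; the furniture and walls round the work are solid. World frame = base frame: x ahead of the robot, y to its left, z up, the work surface at z = 0. Lengths are in mm, angles in degrees, forces in N, time in s.
With the tool pointing down it reaches from about 425 to 950 mm from the base axis. Payload 4.7 kg.
Tool frame: the origin (TCP) lies at the very end of the fingers, on their centre line; the grasp point (between the pads) lies 19 mm behind it; z points along the fingers, x is the direction in which the jaws open and shut, and the axes are right-handed (so a half turn about z gives the same grasp; the last joint's range is limited). The gripper opens to 85 mm and grips with 20 to 120 N. Pads are 22 mm wide; open, the fingers measure 114 mm over their backs; the gripper's body (76 mm by 85 mm) begins 54 mm behind the grasp point. The pads swing forward as they close: fully open they stand 13 mm farther back than shut.
Start: joints at [71.683, 26.849, -2.785, 87.806, 1.381, 65.374, -4.715], TCP at [193.582, -646.664, 231.335] pointing down, gripper open.
Joint ranges: [-148.3, 148.3], [-19.14, 114.17], [-79.39, 73.82], [5.75, 140.21], [-59.74, 239.74], [12.07, 113.84], [-152.46, 152.46]. Speed limits (degrees/s): [147.25, 147.25, 180, 180, 180, 180, 180].

INTERFACE

Orientations are given as a 3x3 rotation matrix whose columns are the frame's x, y, z axes.
In Python, from workcell import ctrl gives the robot as it stands. The module is installed in compiled form; this text tells all that it offers.
- The arm moves only by the tool apply_moves, never from a script. Its argument "motion" is a list of rows, each an object with "slide": the shift along the world's x, y, z in m, a list of three; "spin": the turn about the world's z in rad. In form: [{"slide": [tx, ty, tz], "spin": spin}, ...]. A call has 1 to 8 rows; each row is the pose to reach, as a shift and turn from the pose commanded when the call began; what a row does not reach only later rows make up. A row lasts 1/8 s, in which the tool goes at most 62.5 mm and 10.7 degrees, less where a joint would pass 70% of its speed; a pose out of reach is approached as far as the arm can. A call with a gripper value outside its range is refused whole. "jaw" is the gripper's target within -1 to 1 (shut at 1, half-way at 0, fully open at -1), set as the call begins (left out, the last holds). The fingers move at their own pace and stop on an object; "grip_force" is the grip in N (left out, the last holds). Time passes only in rows, so rows that repeat a pose let the fingers close. It gives the time, the measured TCP pose, the force and the opening at its end, in the units of the state.
- ctrl.read_state(): the state, without advancing time (a new reading comes with each control period).
- ctrl.camera(name): name is "scene" or "side" or "wrist"; returns (picture, depth): 400x640x3 uint8, blue, green, red; 400x640 float32, mm along the optical axis (not along the pixel's ray), 0 where there is no reading.
- ctrl.calibration(name): a dict with "fx", "fy", "cx", "cy" (pixels), "distortion" ([k1, k2, p1, p2, k3] as OpenCV has them; the pictures are not rectified), "R" (3x3) and "t" (3): a world point X has camera coordinates R X + t. Camera axes: x right, y down, z forward; pixel columns grow to the right and rows downward; lengths in mm; the calibration is good to about 2 mm. A picture is of the moment at which its call begins: read the wrist's pose just before it. calibration takes no time and is no camera call; for the wrist camera it gives the pose at the moment of the call.
- ctrl.job_done(): hands the job in, once; it reports no verdict.
The state is a dict: "clock": time; "qpos": joint angles; "qvel": joint speeds; "joint_efforts": joint torques, N m; "tool_pos": TCP position; "eef_rot": TCP orientation; "wrist_force": force on the tool from outside, world axes, zero at the start; "moment": the same for the moment, N m; "finger_gap": opening from 0.0 (shut) to 1.0 (fully open).
Only numpy, scipy, OpenCV 4.12 (cv2) and the standard library are available. Lean on these libraries where they do the work, as an engineer would, in place of code of your own. Each camera call takes 0.05 s, during which the arm holds its last target.

TASK

Swing the lamp arm to the left until the lamp head is at least 25 cm away from the service stand, flip the frame's red-toed kickstand backwards over its spring centre until it snaps fully down, and then raise the frame by its grab bar until it is upright. The frame falls forward if let go, so finish while still holding the bar with the frame upright and still. Leave the loose things on the bench where they are.

Things in the scene. Friction and masses are not known exactly. Their poses are not given: they have to be found in the camera images.
- stand: Service stand, fixed to the bench but in a different place and turn each time: grey base plate 10 mm thick, 150 mm along its x, from -125 to +80 mm along its y. Origin on the bench top under the frame hinge; x points to the stand's back (away from the robot at yaw 0), y along the frame hinge, z up. The frame hinge axis is parallel to y, 30 mm above the origin.
- frame (a joint): Lean of the frame (rad): 0 upright, negative leaning forward, towards the stand's -x; range -0.75 to 0.05. It starts leaning at about -0.75 on its stop. The frame is a flat plate 110 mm wide along y and about 115 mm high with a black module and a heat sink on its front; about 0.9 kg, front-heavy, so it falls forward from every angle. At 0.05 the lowered kickstand's foot meets the base plate and it goes no farther.
- grab_bar: The frame's round grab bar along the stand's y, 165 mm from the frame hinge along the frame: a black rubber sleeve 17 mm thick and 88 mm long that turns freely on its rod, so it may roll in the grip as the frame swings. Two posts carry it at 50 mm either side of the middle; below it is a gap of about 45 mm to the frame plate. Origin at its middle.
- bar_mid (a point): Middle of the grab bar, on its axis: 165 mm from the frame hinge, at 195 mm above the bench when upright, about 151 mm when leaning at -0.75.
- kickstand (a joint): Kickstand angle relative to the frame (rad): 0 parked, pointing up along the frame; grows as it swings over towards the back; 2.618 fully down, pointing down and back. An over-centre spring pushes it to 0 below 1.31 and to 2.618 above; at most about 0.15 N m, some 1.5 to 2 N at the toe; let go past the middle, it snaps fully down by itself.
- toe_mid (a point): Where to hold the kickstand's toe, a round red bar 10 mm thick parallel to the stand's y, on the stand's -y side, 95 mm from the kickstand pivot. The point lies on its axis; 16 mm of toe is free on the outer (-y) side and 23 mm to the steel leg's flat on the +y side.
- kick_pivot (a point): Pivot of the kickstand, on the frame's -y side, at the stand's y = -75 mm and 70 mm from the frame hinge along the frame. Its axis is parallel to the stand's y; the toe moves on a circle of 95 mm radius in the stand's x-z plane about it.
- lamp_post: Grey post of the lamp, fixed to the bench but in a different place each time: base disc 100 mm wide, 20 mm thick column, 236 mm high. Origin on the bench on the column's axis, z up.
- lamp_arm (a joint): Turn of the lamp arm about the post's vertical axis (rad): 0 when the arm points along the post's own -x (towards the robot's side), positive when swung to the robot's right, over the stand; range -0.6 to 1.5. It stays where it is left; friction 0.15 N m.
- lamp_grip (a point): Where to hold the lamp head's upright orange pin, 16 mm thick, on the pin's axis 293 mm above the bench and 260 mm from the post's axis. The pin rises from the arm's top at 254 mm to 308 mm; the round lamp head, 92 mm wide, hangs under it, its underside 222 mm above the bench.
- lamp_pivot (a point): Point on the lamp arm's vertical turning axis, at the height of lamp_grip.
- driver_green: Screwdriver with a green handle, 204 mm long, lying near the front edge; origin at the centre of its underside. A bystander: leave it.
- spare_knob: Small black knob, 30 mm wide, 17 mm high; origin at the centre of its underside. A bystander: leave it.
- spare_knob_silver: Small silver knob, 28 mm wide, 20 mm high; origin at the centre of its underside. A bystander: leave it.
- spare_cap_0: Black can capacitor, 26 mm wide, 35 mm high; origin at the centre of its underside. A bystander: leave it.
- spare_cap_1: Black can capacitor, 26 mm wide, 35 mm high; origin at the centre of its underside. A bystander: leave it.
- screw_dish: Round metal screw dish, 97 mm wide, 19 mm high; origin at the centre of its underside. A bystander: leave it.

How it is judged (in metres and radians):
On the way, in this order (a step that is already met when the one before it is completed fails the run):
1. the lamp head is swung at least 0.22 m from the stand's origin, seen from above (horizontal distance between lamp_grip and stand above 0.22 m), for 0.2 s.
2. the kickstand is flipped fully down (joint above 2.45 rad) (value of joint kickstand above 2.45 rad), for 0.2 s.
3. the frame is upright (joint above -0.09 rad) with the fingers on the grab bar (value of joint frame above -0.09 rad and contact force between the fingers and grab_bar above 0.5 N), for 0.3 s.
At the end, for the whole second after the job is handed in: The fingers still bear on the grab bar with more than 0.5 N, the frame is within 0.09 rad of upright and still (under 0.1 rad/s), the kickstand joint is above 2.45 rad, and the lamp pin is more than 0.22 m from the stand's origin seen from above (all of step 3 and horizontal distance between lamp_grip and stand above 0.22 m and value of joint kickstand above 2.45 rad and velocity of joint frame between -0.1 and 0.1 rad/s); the arm keeps its last pose, push and grip.
It fails at once if a bystander is moved more than 30 mm (distance of any of driver_green, spare_knob, spare_knob_silver, spare_cap_0, spare_cap_1, screw_dish from where it was at the start of the episode above 0.03 m).
It also fails if it takes over 64 s, if anything falls off the work surface, if the arm or the gripper's body presses on something with over 40 N, if the wrist force passes 120 N, or if a joint passes its speed limit or range.

## Working session

There is one attempt and no reset: what is moved stays moved. The work goes in short steps, Python scripts to look and compute and a tool call to move; the robot and the scene stay as the last step left them, time stands still between calls to the robot, and variables do not carry over. Pictures are saved under pics/ and viewed, and the job is handed in when it is done.

Besides the shell and the picture viewer there is one more tool, called after ">>>" by a JSON object that holds its "method" and its "body", one argument or row to a line. apply_moves: Moves the arm, as the interface text tells. Its arguments: {"type":"object","properties":{"motion":{"type":"array","items":{"type":"object","properties":{"slide":{"type":"array","items":{"type":"number"}},"spin":{"type":"number"}}}},"jaw":{"type":"number"},"grip_force":{"type":"number"}},"required":["motion"]}

```bash
mkdir -p pics; ls; cat > h.py <<'E'
import numpy as np, cv2
from workcell import ctrl
def shot(n,fn):
    c=ctrl.calibration(n); p,d=ctrl.camera(n)
    cv2.imwrite('pics/%s.png'%fn,p); np.savez('pics/%s.npz'%fn,p=p,d=d,**{k:np.array(v) for k,v in c.items()})
def load(fn): return np.load('pics/%s.npz'%fn)
def pts(z,us,vs,ds):
    K=np.array([[z['fx'],0,z['cx']],[0,z['fy'],z['cy']],[0,0,1]],float)
    u=cv2.undistortPoints(np.stack([us,vs],-1).astype(float).reshape(-1,1,2),K,z['distortion']).reshape(-1,2)
    P=np.c_[u,np.ones(len(u))]*np.asarray(ds,float).reshape(-1,1)
    return (P-z['t'].reshape(1,3))@z['R']
def cloud(z):
    v,u=np.nonzero(z['d']>0); return pts(z,u,v,z['d'][v,u]), z['p'][v,u], u,v
def px(z,u,v): return pts(z,np.array([u]),np.array([v]),[z['d'][v,u]])[0].round(1)
def proj(z,X):
    K=np.array([[z['fx'],0,z['cx']],[0,z['fy'],z['cy']],[0,0,1]],float)
    r=cv2.Rodrigues(z['R'])[0]
    return cv2.projectPoints(np.asarray(X,float).reshape(-1,3),r,z['t'].astype(float),K,z['distortion'])[0].reshape(-1,2)
E
python3 - <<'E'
from h import *
for n in ('scene','side','wrist'): shot(n,n+'0')
s=ctrl.read_state(); print(s['clock'],s['tool_pos'],s['eef_rot'],s['finger_gap'],s['wrist_force'])
E
```

```text
pics
0.15 [ 193.43724122 -646.23043229  230.49700858] [[ 2.86770961e-01 -9.57999054e-01 -4.78753755e-04]
 [-9.57997994e-01 -2.86771356e-01  1.42557223e-03]
 [-1.50298971e-03  4.98324197e-05 -9.99998869e-01]] 0.998082913301515 [ 0.60512405 -0.47453409 -0.94107897]
```

View pics/scene0.png

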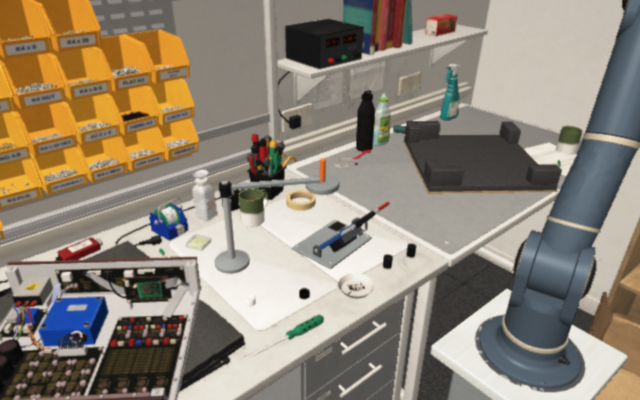

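View pics/side0.png

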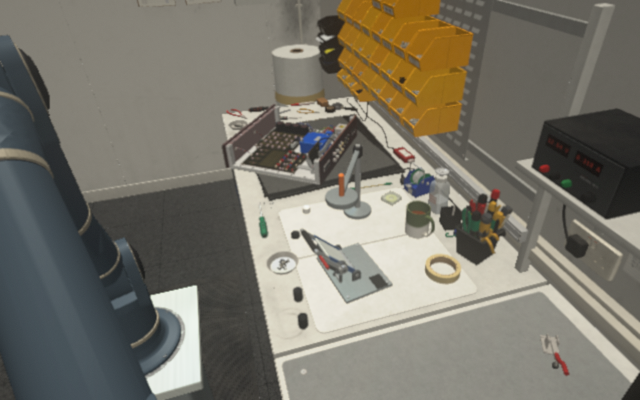

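View pics/wrist0.png

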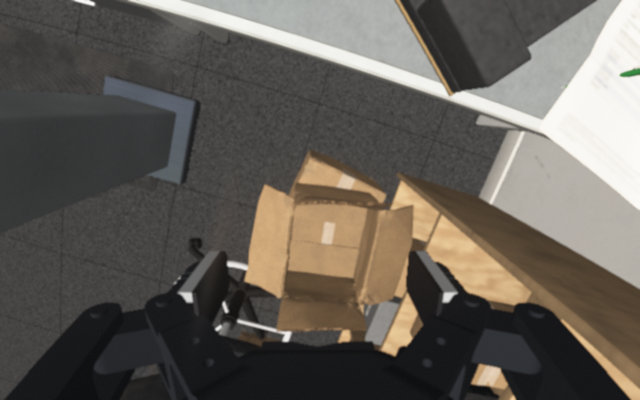

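The scene view shows the lamp pin (orange, ~(323,170)), the stand at ~(335,240) with the red toe at ~(384,206), and the lamp post at (232,260). In the side view the pin is at ~(341,184) and the stand at ~(345,265). Zooming in to measure.

```bash
python3 - <<'E'
from h import *
for n,(a,b,c,d) in (('scene0',(200,330,140,320)),('side0',(230,400,130,330))):
    z=load(n); im=z['p'][c:d,a:b] if 0 else None
z=load('scene0'); a=cv2.resize(z['p'][150:310,210:430],None,fx=3.6,fy=3.6,interpolation=cv2.INTER_CUBIC); cv2.imwrite('pics/zs0.png',a)
y=load('side0'); a=cv2.resize(y['p'][140:340,250:420],None,fx=3,fy=3,interpolation=cv2.INTER_CUBIC); cv2.imwrite('pics/zd0.png',a)
for n,z in (('scene',z),('side',y)):
    P,C,u,v=cloud(z); C=C.astype(int)
    ctrl_c=-z['R'].T@z['t']; print(n,'cam',ctrl_c.round())
    hsv=cv2.cvtColor(z['p'],cv2.COLOR_BGR2HSV)[v,u].astype(int)
    near=(P[:,0]>300)&(P[:,0]<1000)&(abs(P[:,1])<500)&(P[:,2]>-20)
    for nm,m in (('orange',(hsv[:,0]>5)&(hsv[:,0]<16)&(hsv[:,1]>150)&(P[:,2]>240)&(P[:,2]<330)),('red',((hsv[:,0]<5)|(hsv[:,0]>174))&(hsv[:,1]>130)&(P[:,2]>30)&(P[:,2]<250))):
        q=near&m; print(nm,q.sum(),P[q].mean(0).round(1),P[q].min(0).round(),P[q].max(0).round(),(u[q].mean(),v[q].mean()) if q.any() else 0)
E
```

```text
scene cam [-313.  924.  884.]
orange 109 [580.6 128.5 278.4] [574. 122. 245.] [589. 135. 309.] (np.float64(322.07339449541286), np.float64(169.651376146789))
red 267 [918.4 -13.3 133.2] [ 481. -413.   30.] [1000.   96.  188.] (np.float64(287.3707865168539), np.float64(162.20224719101122))
side cam [ 295. -800.  892.]
orange 69 [579.6 115.2 282.5] [575. 110. 247.] [586. 130. 309.] (np.float64(340.82608695652175), np.float64(183.3768115942029))
red 198 [ 877.3 -152.5  114.4] [ 480. -422.   30.] [986.  86. 184.] (np.float64(489.42424242424244), np.float64(280.74747474747477))
```

View pics/zs0.png

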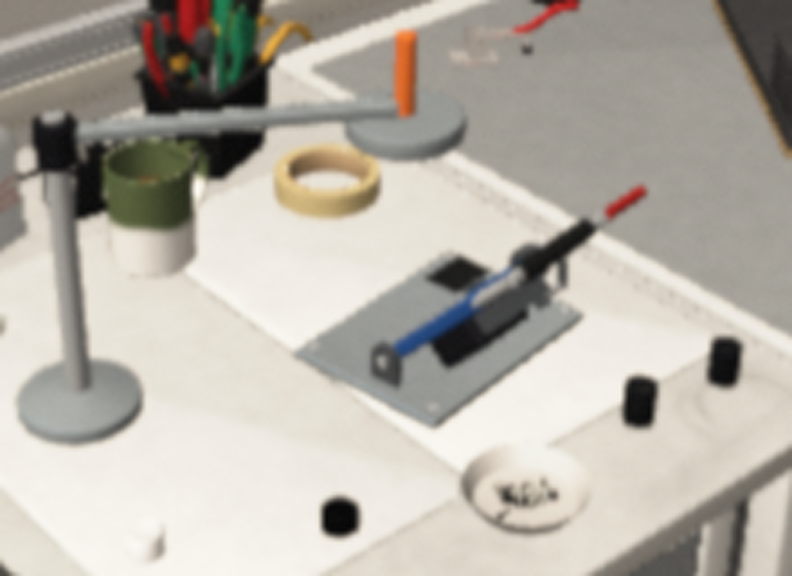

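View pics/zd0.png

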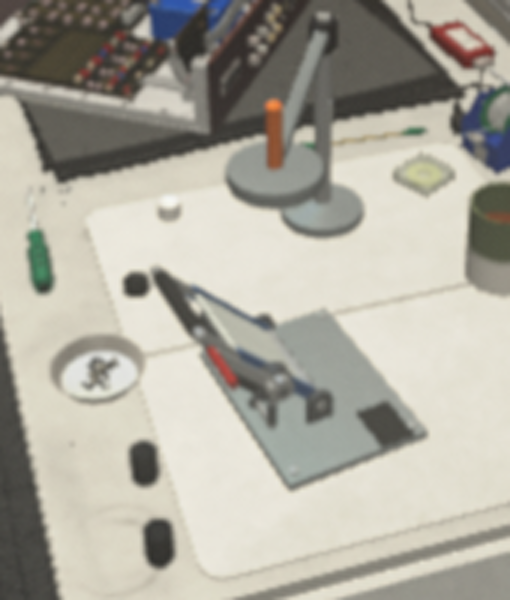

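```bash
cat >> h.py <<'E'
def ray(z,u,v):
    a=pts(z,np.array([u]),np.array([v]),[1.])[0]; c=-z['R'].T@z['t']; return c,(a-c)
def atz(z,u,v,h):
    c,r=ray(z,u,v); return c+r*(h-c[2])/r[2]
def tri(z1,p1,z2,p2):
    c1,r1=ray(z1,*p1);c2,r2=ray(z2,*p2); r1/=np.linalg.norm(r1);r2/=np.linalg.norm(r2)
    s=np.linalg.lstsq(np.c_[r1,-r2],c2-c1,rcond=None)[0]; a=c1+s[0]*r1;b=c2+s[1]*r2
    return (a+b)/2,np.linalg.norm(a-b)
E
python3 - <<'E'
from h import *
z=load('scene0');y=load('side0')
f=lambda u,v:(u/3.6+210-.36,v/3.6+150-.36); g=lambda u,v:(u/3+250-.33,v/3+140-.33)
for c in ((298,354),(437,423),(582,315),(450,252)): print('scene corner',atz(z,*f(*c),10).round(1))
for c in ((292,488),(426,434),(327,310)): print('side corner',atz(y,*g(*c),10).round(1))
print('pin top',tri(z,f(406,33),y,g(274,103)))
print('post top', tri(z,f(55,118),y,g(323,18)))
print('post base sc',atz(z,*f(80,400),8),'sd',atz(y,*g(323,210),8))
print('toe outer',tri(z,f(643,190),y,g(234,383)),'toe inner',tri(z,f(610,212),y,g(212,352)))
for n,k in (('kb',(340,500)),('c1',(640,382)),('c2',(725,343))): print(n,atz(z,*f(*k),35 if n[0]=='c' else 17).round())
print('dish',atz(z,*f(525,480),19).round())
for Z in (z,y):
    P,C,u,v=cloud(Z); hsv=cv2.cvtColor(Z['p'],cv2.COLOR_BGR2HSV)[v,u].astype(int)
    near=(P[:,0]>400)&(P[:,0]<750)&(P[:,1]<50)&(P[:,1]>-200)&(P[:,2]>60)&(P[:,2]<200)
    q=near&((hsv[:,0]<8)|(hsv[:,0]>172))&(hsv[:,1]>120)
    print('toe',q.sum()); print(P[q].round())
E
```

```text
scene corner [647.6 181.5  10. ]
scene corner [506.2 155.3  10. ]
scene corner [537.  -38.9  10. ]
scene corner [682.4 -20.1  10. ]
side corner [538.5 -54.   10. ]
side corner [679.9 -30.8  10. ]
side corner [652.2 167.4  10. ]
pin top (array([583.86387165, 124.20419604, 307.1373428 ]), np.float64(1.8109035403785894))
post top (array([711.36517095, 349.14265682, 260.84632944]), np.float64(2.5136091351542937))
post base sc [712.33553621 351.01382758   8.        ] sd [710.23305603 342.16825213   8.        ]
toe outer (array([490.70833439, -48.61696354, 150.09797606]), np.float64(1.8940286924353047)) toe inner (array([484.24810337,  -4.46478043, 149.24616155]), np.float64(3.2937880567649556))
kb [478. 277.  17.]
c1 [419.  21.  35.]
c2 [411. -71.  35.]
dish [406. 159.  19.]
toe 34
[[493. -40. 154.]
 [488. -39. 157.]
 [489. -44. 155.]
 [488. -30. 157.]
 [489. -36. 155.]
 [486. -36. 156.]
 [486. -41. 154.]
 [490. -28. 154.]
 [488. -31. 154.]
 [487. -34. 153.]
 [486. -37. 152.]
 [483. -12. 160.]
 [487. -22. 154.]
 [487. -26. 152.]
 [486. -28. 152.]
 [488. -36. 148.]
 [489. -11. 154.]
 [486.
[... 220 characters left out ...]
. 155.]
 [483.  -9. 151.]
 [483. -13. 150.]
 [482.   0. 152.]
 [483.  -5. 150.]]
toe 34
[[482.  -7. 154.]
 [481. -11. 154.]
 [483. -11. 154.]
 [480. -15. 155.]
 [482. -17. 156.]
 [483. -21. 159.]
 [481. -19. 154.]
 [483. -21. 155.]
 [485. -23. 156.]
 [480. -21. 153.]
 [483. -22. 153.]
 [485. -24. 155.]
 [487. -26. 155.]
 [481. -27. 155.]
 [484. -28. 155.]
 [486. -29. 155.]
 [483. -32. 155.]
 [485. -33. 155.]
 [487. -36. 158.]
 [484. -36. 154.]
 [486. -38. 156.]
 [489. -37. 154.]
 [483. -39. 154.]
 [486. -40. 154.]
 [488. -42. 156.]
 [485. -44. 154.]
 [487. -45. 155.]
 [489. -46. 155.]
 [486. -48. 155.]
 [488. -49. 155.]
 [490. -52. 157.]
 [485. -51. 154.]
 [488. -50. 153.]
 [491. -50. 151.]]
```

>>> {"method": "apply_moves", "body": {
  "motion": [
    {"slide":[0.036,0.039,0.016],"spin":0.05},
    {"slide":[0.072,0.079,0.032],"spin":0.1},
    {"slide":[0.108,0.119,0.049],"spin":0.15},
    {"slide":[0.144,0.158,0.065],"spin":0.2},
    {"slide":[0.18,0.198,0.081],"spin":0.25},
    {"slide":[0.216,0.238,0.098],"spin":0.3},
    {"slide":[0.252,0.278,0.114],"spin":0.35},
    {"slide":[0.287,0.317,0.13],"spin":0.4}
  ],
  "jaw": -1,
  "grip_force": 20
}}

```text
clock: 1.15
tool_pos: [481.4, -328.1, 361.7]
eef_rot: [[0.638, -0.77, -0.0], [-0.77, -0.638, -0.0], [-0.0, 0.0, -1.0]]
wrist_force: [0.3, -0.5, 0.1]
finger_gap: 1.004
```

>>> {"method": "apply_moves", "body": {
  "motion": [
    {"slide":[0.01,0.055,0.01],"spin":0.06},
    {"slide":[0.02,0.11,0.02],"spin":0.12},
    {"slide":[0.03,0.165,0.03],"spin":0.18},
    {"slide":[0.04,0.22,0.035],"spin":0.24},
    {"slide":[0.05,0.275,0.035],"spin":0.3},
    {"slide":[0.057,0.328,0.035],"spin":0.35},
    {"slide":[0.057,0.328,0.035],"spin":0.35},
    {"slide":[0.057,0.328,0.035],"spin":0.35}
  ]
}}

```text
clock: 2.15
tool_pos: [537.5, -2.3, 396.0]
eef_rot: [[0.863, -0.506, -0.001], [-0.506, -0.863, -0.001], [-0.0, 0.001, -1.0]]
wrist_force: [-0.3, -0.6, 0.2]
finger_gap: 1.002
```

```bash
python3 - <<'E'
from h import *
shot('wrist','w1'); z=load('w1'); print((-z['R'].T@z['t']).round(1)); print(z['R'].round(2))
s=ctrl.read_state(); print(s['clock'],s['tool_pos'],s['qpos'])
E
```

```text
[574.2  60.1 538. ]
[[ 0.86 -0.51 -0.  ]
 [-0.49 -0.83  0.28]
 [-0.14 -0.24 -0.96]]
2.2 [537.49420335  -3.125717   395.97142218] [ 22.76890707  10.35324669 -31.69700702  91.00677176   5.53711602
  80.24387883 -39.94332402]
```

View pics/w1.png

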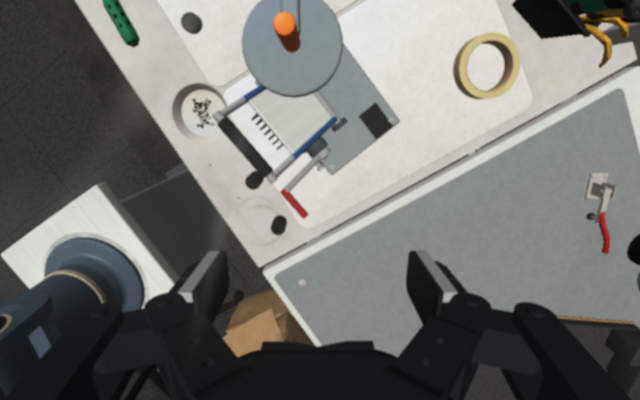

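The wrist view shows the pin top (286,20), grab bar from (220,118) to (272,176), red toe (295,204), and the plate's right corner (398,121).

```bash
python3 - <<'E'
from h import *
z=load('w1'); a=cv2.resize(z['p'][0:230,150:420],None,fx=2.6,fy=2.6,interpolation=cv2.INTER_CUBIC); cv2.imwrite('pics/zw1.png',a)
print('pin top',atz(z,285,20,308))
print('plate corners',[atz(z,*k,10).round(1) for k in ((398,121),(331,174))])
P,C,u,v=cloud(z); hsv=cv2.cvtColor(z['p'],cv2.COLOR_BGR2HSV)[v,u].astype(int)
near=(P[:,0]>400)&(P[:,0]<750)&(P[:,1]<120)&(P[:,1]>-200)&(P[:,2]>100)&(P[:,2]<200)
q=near&((hsv[:,0]<8)|(hsv[:,0]>172))&(hsv[:,1]>120)
def line(q):
    Q=P[q]; m=Q.mean(0); d=np.linalg.svd(Q-m)[2][0]; t=(Q-m)@d; print(q.sum(),m.round(1),d.round(3),(m+t.min()*d).round(1),(m+t.max()*d).round(1), np.degrees(np.arctan2(d[0],-d[1])), 'zmax',np.percentile(Q[:,2],[50,90]))
line(q)
q=near&(hsv[:,2]<70)&(P[:,2]>135)&(P[:,2]<175)&(u<290)&(u>200)&(v>100)&(v<190)
line(q)
E
```

```text
pin top [585.49533597 123.07599408 308.        ]
plate corners [array([682.8, -23.4,  10. ]), array([539.9, -45.4,  10. ])]
173 [488.  -26.4 154.5] [ 0.162 -0.987  0.001] [484.2  -3.3 154.5] [491.6 -48.2 154.5] 9.322322863858039 zmax [154.54123637 155.47378276]
766 [474.2  68.3 157.2] [ 0.146 -0.989  0.   ] [467.7 112.7 157.2] [480.5  25.6 157.2] 8.406153267018789 zmax [157.65536464 159.02613355]
```

View pics/zw1.png

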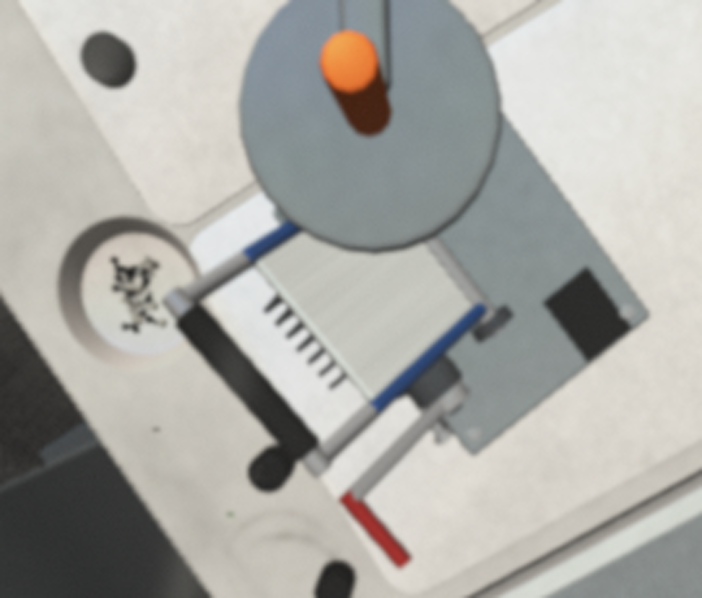

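>>> {"method": "apply_moves", "body": {
  "motion": [
    {"slide":[0.02,0.055,0],"spin":0},
    {"slide":[0.04,0.105,0],"spin":0},
    {"slide":[0.0475,0.1265,-0.02],"spin":0},
    {"slide":[0.0475,0.1265,-0.07],"spin":0},
    {"slide":[0.0475,0.1265,-0.11],"spin":0},
    {"slide":[0.0475,0.1265,-0.121],"spin":0},
    {"slide":[0.0475,0.1265,-0.121],"spin":0}
  ]
}}

```text
clock: 3.08
tool_pos: [585.6, 123.7, 275.6]
eef_rot: [[0.862, -0.507, 0.0], [-0.507, -0.862, -0.0], [0.0, 0.0, -1.0]]
wrist_force: [0.2, 0.1, 1.3]
finger_gap: 1.003
```

>>> {"method": "apply_moves", "body": {
  "motion": [
    {"slide":[0,0,0],"spin":0},
    {"slide":[0,0,0],"spin":0},
    {"slide":[0,0,0],"spin":0},
    {"slide":[0,0,0],"spin":0},
    {"slide":[0,0,0],"spin":0},
    {"slide":[0,0,0],"spin":0}
  ],
  "jaw": 1,
  "grip_force": 20
}}

```text
clock: 3.82
tool_pos: [585.2, 124.9, 275.8]
eef_rot: [[0.863, -0.506, 0.001], [-0.506, -0.863, -0.0], [0.001, -0.0, -1.0]]
wrist_force: [0.0, -1.2, 2.9]
finger_gap: 0.181
```

```bash
python3 - <<'E'
import numpy as np
q=np.radians(np.linspace(60.5,-6,13)); p=259*np.c_[-np.cos(q),-np.sin(q)]
d=p-p[0]; print(np.c_[d/1000,q-q[0]].round(3))
d=p-p[6]; print(np.c_[d/1000,q-q[6]].round(3)[6:])
print(p[-1]+[712.5,349.5])
E
```

```text
[[ 0.     0.     0.   ]
 [-0.021  0.013 -0.097]
 [-0.041  0.029 -0.193]
 [-0.059  0.046 -0.29 ]
 [-0.076  0.065 -0.387]
 [-0.09   0.085 -0.484]
 [-0.103  0.107 -0.58 ]
 [-0.113  0.13  -0.677]
 [-0.121  0.153 -0.774]
 [-0.127  0.178 -0.87 ]
 [-0.13   0.202 -0.967]
 [-0.131  0.227 -1.064]
 [-0.13   0.252 -1.161]]
[[ 0.     0.     0.   ]
 [-0.01   0.023 -0.097]
 [-0.019  0.046 -0.193]
 [-0.024  0.071 -0.29 ]
 [-0.028  0.096 -0.387]
 [-0.029  0.121 -0.484]
 [-0.027  0.146 -0.58 ]]
[454.9188291  376.57287199]
```

>>> {"method": "apply_moves", "body": {
  "motion": [
    {"slide":[-0.021,0.013,0],"spin":-0.097},
    {"slide":[-0.041,0.029,0],"spin":-0.193},
    {"slide":[-0.059,0.046,0],"spin":-0.29},
    {"slide":[-0.076,0.065,0],"spin":-0.387},
    {"slide":[-0.09,0.085,0],"spin":-0.484},
    {"slide":[-0.103,0.107,0],"spin":-0.58},
    {"slide":[-0.103,0.107,0],"spin":-0.58}
  ]
}}

```text
clock: 4.7
tool_pos: [481.7, 234.7, 275.8]
eef_rot: [[0.448, -0.894, 0.002], [-0.894, -0.448, 0.003], [-0.001, -0.003, -1.0]]
wrist_force: [1.7, 0.8, 1.9]
finger_gap: 0.181
```

>>> {"method": "apply_moves", "body": {
  "motion": [
    {"slide":[-0.01,0.023,0],"spin":-0.097},
    {"slide":[-0.019,0.046,0],"spin":-0.193},
    {"slide":[-0.024,0.071,0],"spin":-0.29},
    {"slide":[-0.028,0.096,0],"spin":-0.387},
    {"slide":[-0.029,0.121,0],"spin":-0.484},
    {"slide":[-0.027,0.146,0],"spin":-0.58},
    {"slide":[-0.027,0.146,0],"spin":-0.58}
  ]
}}

```text
clock: 5.58
tool_pos: [457.2, 379.0, 275.9]
eef_rot: [[-0.118, -0.993, 0.004], [-0.993, 0.118, 0.002], [-0.002, -0.003, -1.0]]
wrist_force: [4.3, -0.9, 2.7]
finger_gap: 0.177
```

>>> {"method": "apply_moves", "body": {
  "motion": [
    {"slide":[0,0,0],"spin":0},
    {"slide":[0,0,0],"spin":0},
    {"slide":[0,0,0],"spin":0},
    {"slide":[0,0,0],"spin":0},
    {"slide":[0,0,0.025],"spin":0},
    {"slide":[0,0,0.06],"spin":0},
    {"slide":[0,0,0.09],"spin":0},
    {"slide":[0,0,0.09],"spin":0}
  ],
  "jaw": -1
}}

```text
clock: 6.58
tool_pos: [455.6, 378.8, 368.0]
eef_rot: [[-0.119, -0.993, 0.004], [-0.993, 0.119, 0.003], [-0.004, -0.004, -1.0]]
wrist_force: [0.2, -0.1, -0.2]
finger_gap: 0.998
```

```bash
python3 - <<'E'
from h import *
shot('scene','scene1');z=load('scene1');y=load('side0')
P,C,u,v=cloud(z);hsv=cv2.cvtColor(z['p'],cv2.COLOR_BGR2HSV)[v,u].astype(int)
q=(hsv[:,0]>5)&(hsv[:,0]<16)&(hsv[:,1]>150)&(P[:,2]>240)&(P[:,2]<330)&(P[:,0]<700)&(P[:,0]>300)&(P[:,1]<500)
print(P[q].mean(0))
s=ctrl.read_state(); print(s['clock'],s['tool_pos'],s['qpos'],s['finger_gap'])
E
```

```text
[450.25264786 385.06335714 279.05061471]
6.625 [455.11693827 378.0579954  366.04574872] [ -20.22051647   16.65062025  -30.58808778   87.35193749    8.59046475
   78.24395072 -148.3191916 ] 0.9973821183160789
```

View pics/scene1.png

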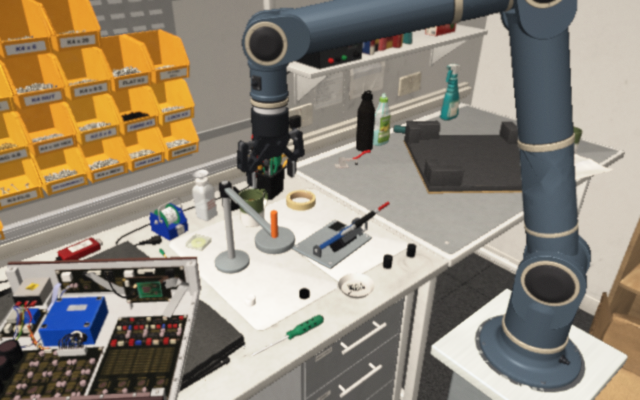

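The scene view confirms the lamp head has swung to ~(275,235), pin at about (454,380) mm. Next is the toe.

>>> {"method": "apply_moves", "body": {
  "motion": [
    {"slide":[0.01,-0.025,0],"spin":0.15},
    {"slide":[0.03,-0.06,0],"spin":0.3},
    {"slide":[0.05,-0.105,0],"spin":0.45},
    {"slide":[0.06,-0.155,0],"spin":0.6},
    {"slide":[0.06,-0.205,0],"spin":0.75},
    {"slide":[0.055,-0.255,0],"spin":0.9},
    {"slide":[0.045,-0.305,0],"spin":1.05},
    {"slide":[0.03,-0.35,0],"spin":1.2}
  ]
}}

```text
clock: 7.62
tool_pos: [484.0, 25.5, 363.6]
eef_rot: [[0.884, -0.467, -0.003], [-0.467, -0.884, -0.0], [-0.002, 0.001, -1.0]]
wrist_force: [1.2, -0.7, -0.8]
finger_gap: 1.0
```

>>> {"method": "apply_moves", "body": {
  "motion": [
    {"slide":[-0.017,-0.028,-0.02],"spin":0.16},
    {"slide":[-0.03,-0.048,-0.04],"spin":0.32},
    {"slide":[-0.042,-0.0655,-0.06],"spin":0.48},
    {"slide":[-0.042,-0.0655,-0.08],"spin":0.641},
    {"slide":[-0.042,-0.0655,-0.09],"spin":0.641},
    {"slide":[-0.042,-0.0655,-0.09],"spin":0.641}
  ],
  "jaw": 1
}}

```text
clock: 8.38
tool_pos: [442.5, -37.5, 274.4]
eef_rot: [[0.989, 0.149, -0.002], [0.149, -0.989, 0.001], [-0.002, -0.001, -1.0]]
wrist_force: [0.9, -0.4, -0.2]
finger_gap: 0.001
```

```bash
python3 - <<'E'
from h import *
shot('wrist','w2'); s=ctrl.read_state(); print(s['clock'],s['tool_pos'],s['qpos'],s['finger_gap'])
z=load('w2');P,C,u,v=cloud(z); hsv=cv2.cvtColor(z['p'],cv2.COLOR_BGR2HSV)[v,u].astype(int)
near=(P[:,0]>400)&(P[:,0]<750)&(P[:,1]<120)&(P[:,1]>-200)&(P[:,2]>100)&(P[:,2]<200)
def line(q):
    if q.sum()<5: print('few');return
    Q=P[q]; m=Q.mean(0); d=np.linalg.svd(Q-m)[2][0]; t=(Q-m)@d; print(q.sum(),m.round(1),d.round(3),(m+t.min()*d).round(1),(m+t.max()*d).round(1), np.degrees(np.arctan2(d[0],-d[1])), 'z',np.percentile(Q[:,2],[50,90]))
line(near&((hsv[:,0]<8)|(hsv[:,0]>172))&(hsv[:,1]>120))
print((-z['R'].T@z['t']).round(1))
E
```

```text
8.425 [443.1111454  -37.38860489 275.16492563] [ 25.96986979   4.28801211 -27.79936586 112.7706519    2.21149237
  63.47999799   5.83732346] -0.0024994406405418786
434 [486.7 -25.5 154.3] [ 0.153 -0.988 -0.004] [483.2  -2.4 154.4] [490.4 -48.9 154.2] 8.794304660181725 z [154.34166209 155.439312  ]
[432.4  33.9 416.5]
```

View pics/w2.png

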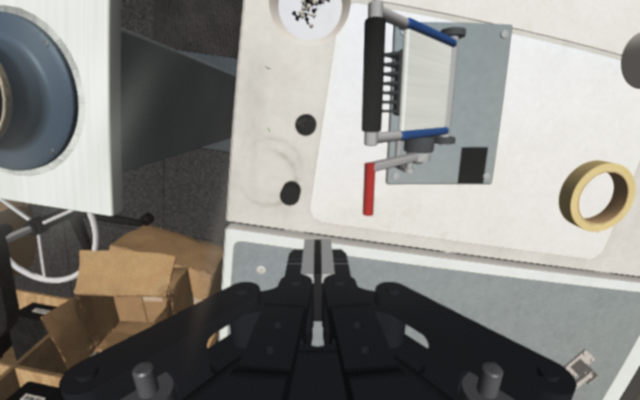

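The shut fingers sit in front of the red toe (370,188); the lane toward it is clear. Descending and pushing toward the stand's back.

>>> {"method": "apply_moves", "body": {
  "motion": [
    {"slide":[0,0,-0.06],"spin":0},
    {"slide":[0,0,-0.12],"spin":0},
    {"slide":[0,0,-0.147],"spin":0},
    {"slide":[0.02,0.003,-0.147],"spin":0},
    {"slide":[0.0345,0.0055,-0.142],"spin":0},
    {"slide":[0.0495,0.0075,-0.133],"spin":0},
    {"slide":[0.069,0.0105,-0.125],"spin":0},
    {"slide":[0.09,0.014,-0.121],"spin":0}
  ]
}}

```text
clock: 9.43
tool_pos: [534.0, -23.5, 155.8]
eef_rot: [[0.989, 0.149, 0.001], [0.149, -0.989, -0.001], [0.001, 0.001, -1.0]]
wrist_force: [-1.9, -0.0, -1.7]
finger_gap: -0.001
```

```bash
python3 - <<'E'
from h import *
shot('side','sd2'); z=load('sd2'); cv2.imwrite('pics/zsd2.png',cv2.resize(z['p'][140:340,220:420],None,fx=3,fy=3,interpolation=cv2.INTER_CUBIC))
E
```

```text
(no output)
```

View pics/zsd2.png

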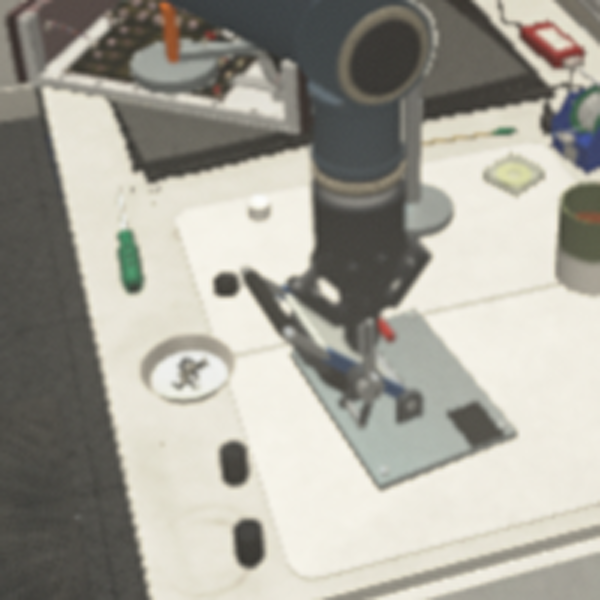

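The toe stands upright against the fingers (~(385,328) in the crop), leg near vertical. Continuing past centre.

>>> {"method": "apply_moves", "body": {
  "motion": [
    {"slide":[0.02,0.003,-0.003],"spin":0},
    {"slide":[0.0375,0.006,-0.01],"spin":0},
    {"slide":[0.0525,0.008,-0.018],"spin":0},
    {"slide":[0.067,0.0105,-0.028],"spin":0},
    {"slide":[0.077,0.012,-0.038],"spin":0},
    {"slide":[0.077,0.012,-0.038],"spin":0},
    {"slide":[0.077,0.012,-0.038],"spin":0}
  ]
}}

```text
clock: 10.35
tool_pos: [609.7, -11.7, 116.3]
eef_rot: [[0.989, 0.151, -0.001], [0.151, -0.989, -0.0], [-0.0, -0.0, -1.0]]
wrist_force: [-0.2, 0.6, 0.6]
finger_gap: 0.003
```

```bash
python3 - <<'E'
from h import *
shot('side','sd3'); z=load('sd3'); cv2.imwrite('pics/zsd3.png',cv2.resize(z['p'][140:340,220:420],None,fx=3,fy=3,interpolation=cv2.INTER_CUBIC))
E
```

```text
(no output)
```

View pics/zsd3.png

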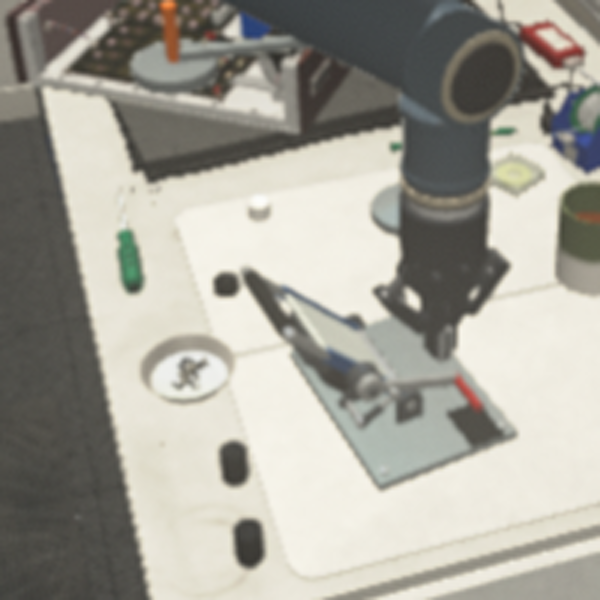

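The kickstand has snapped over: toe now low at the back (~(468,393)). Measuring the bar from the wrist picture taken earlier.

```bash
python3 - <<'E'
from h import *
z=load('w2');P,C,u,v=cloud(z); hsv=cv2.cvtColor(z['p'],cv2.COLOR_BGR2HSV)[v,u].astype(int)
q=(hsv[:,2]<80)&(P[:,2]>140)&(P[:,2]<170)&(u>355)&(u<392)&(v>10)&(v<140)
Q=P[q]; m=np.median(Q,0); R=np.array([[.988,.152],[-.152,.988]]).T
S=Q[:,:2]@R; print(q.sum(),m,'s-frame x',np.percentile(S[:,0],[2,50,98]),'y',np.percentile(S[:,1],[1,99]),'z',np.percentile(Q[:,2],[5,50,95]))
print('plate corners',[atz(z,*k,10).round(1) for k in ((491,184),(386,184),(510,24))])
c=np.array([np.mean(np.percentile(S[:,0],[2,98])),np.mean(np.percentile(S[:,1],[1,99]))]); print('bar mid',c@R.T)
E
```

```text
2135 [471.61543505  70.6285103  157.46313911] s-frame x [469.65493092 476.26014765 484.42212561] y [-46.91221697  38.10260998] z [153.79314724 157.46313911 159.27050042]
plate corners [array([684.9, -25.2,  10. ]), array([538.9, -47.6,  10. ]), array([651. , 175.3,  10. ])]
bar mid [471.98359606  68.15791044]
```

>>> {"method": "apply_moves", "body": {
  "motion": [
    {"slide":[0,0,0.055],"spin":0},
    {"slide":[0,0,0.11],"spin":0},
    {"slide":[-0.03,0.02,0.14],"spin":0},
    {"slide":[-0.08,0.045,0.14],"spin":0},
    {"slide":[-0.12,0.07,0.14],"spin":0},
    {"slide":[-0.138,0.08,0.14],"spin":0},
    {"slide":[-0.138,0.08,0.14],"spin":0},
    {"slide":[-0.138,0.08,0.14],"spin":0}
  ],
  "jaw": -1
}}

```text
clock: 11.4
tool_pos: [473.5, 67.2, 256.5]
eef_rot: [[0.989, 0.149, 0.001], [0.149, -0.989, 0.0], [0.001, 0.0, -1.0]]
wrist_force: [0.6, -0.7, 0.3]
finger_gap: 0.995
```

```bash
python3 - <<'E'
from h import *
shot('wrist','w4'); s=ctrl.read_state(); print(s['clock'],s['tool_pos'],s['finger_gap'])
E
```

```text
11.45 [473.47510404  67.22077646 256.35191615] 0.9997155066202911
```

View pics/w4.png

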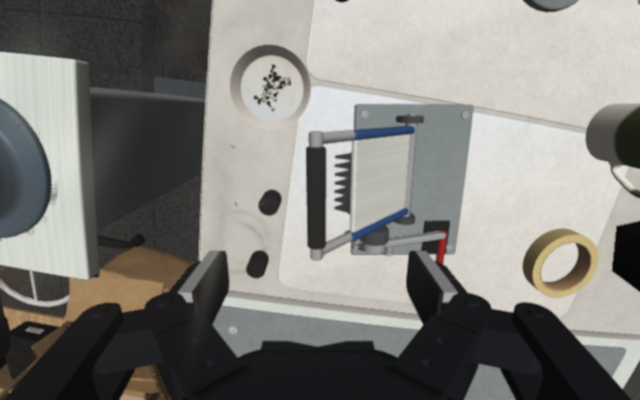

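The bar (316,150–245) is centred between the open fingers; the toe lies over the black pad (442,250). Descending and gripping.

>>> {"method": "apply_moves", "body": {
  "motion": [
    {"slide":[-0.001,0.001,-0.05],"spin":0},
    {"slide":[-0.001,0.001,-0.09],"spin":0},
    {"slide":[-0.001,0.001,-0.115],"spin":0},
    {"slide":[-0.001,0.001,-0.125],"spin":0},
    {"slide":[-0.001,0.001,-0.125],"spin":0}
  ]
}}

```text
clock: 12.08
tool_pos: [471.6, 69.1, 131.0]
eef_rot: [[0.989, 0.15, -0.001], [0.15, -0.989, 0.0], [-0.001, -0.0, -1.0]]
wrist_force: [-0.3, -0.8, 0.5]
finger_gap: 1.001
```

>>> {"method": "apply_moves", "body": {
  "motion": [
    {"slide":[0,0,0],"spin":0},
    {"slide":[0,0,0],"spin":0},
    {"slide":[0,0,0],"spin":0},
    {"slide":[0,0,0],"spin":0},
    {"slide":[0,0,0],"spin":0},
    {"slide":[0,0,0],"spin":0}
  ],
  "jaw": 1,
  "grip_force": 40
}}

```text
clock: 12.82
tool_pos: [472.0, 69.4, 131.9]
eef_rot: [[0.989, 0.15, 0.002], [0.15, -0.989, 0.0], [0.002, -0.0, -1.0]]
wrist_force: [3.0, 0.4, 3.7]
finger_gap: 0.184
```

```bash
python3 - <<'E'
import numpy as np
t=np.linspace(-.75,-.02,15); X=165*np.c_[np.sin(t),np.cos(t)]
for o,r in ((0,range(1,8)),(7,range(8,15))):
    for i in r:
        d=X[i]-X[o]; print(o,(np.array([.9886*d[0],.1505*d[0],d[1]])/1000).round(4))
E
```

```text
0 [0.0064 0.001  0.0057]
0 [0.013  0.002  0.0111]
0 [0.02  0.003 0.016]
0 [0.0271 0.0041 0.0207]
0 [0.0345 0.0053 0.0249]
0 [0.0421 0.0064 0.0288]
0 [0.0499 0.0076 0.0322]
7 [0.008  0.0012 0.003 ]
7 [0.0161 0.0024 0.0056]
7 [0.0243 0.0037 0.0078]
7 [0.0326 0.005  0.0095]
7 [0.041  0.0062 0.0108]
7 [0.0495 0.0075 0.0116]
7 [0.058  0.0088 0.012 ]
```

>>> {"method": "apply_moves", "body": {
  "motion": [
    {"slide":[0.0065,0.001,0.0055],"spin":0},
    {"slide":[0.013,0.002,0.011],"spin":0},
    {"slide":[0.02,0.003,0.016],"spin":0},
    {"slide":[0.027,0.004,0.0205],"spin":0},
    {"slide":[0.0345,0.0055,0.025],"spin":0},
    {"slide":[0.042,0.0065,0.029],"spin":0},
    {"slide":[0.05,0.0075,0.032],"spin":0},
    {"slide":[0.05,0.0075,0.032],"spin":0}
  ]
}}

```text
clock: 13.82
tool_pos: [522.0, 77.3, 164.1]
eef_rot: [[0.989, 0.151, 0.001], [0.151, -0.989, 0.0], [0.001, -0.0, -1.0]]
wrist_force: [-2.3, -0.2, 1.3]
finger_gap: 0.18
```

>>> {"method": "apply_moves", "body": {
  "motion": [
    {"slide":[0.008,0.001,0.003],"spin":0},
    {"slide":[0.016,0.0025,0.0055],"spin":0},
    {"slide":[0.0245,0.0035,0.008],"spin":0},
    {"slide":[0.0325,0.005,0.0095],"spin":0},
    {"slide":[0.041,0.006,0.011],"spin":0},
    {"slide":[0.0495,0.0075,0.0115],"spin":0},
    {"slide":[0.058,0.009,0.012],"spin":0},
    {"slide":[0.058,0.009,0.012],"spin":0}
  ]
}}

```text
clock: 14.82
tool_pos: [581.0, 86.5, 176.2]
eef_rot: [[0.989, 0.151, 0.003], [0.151, -0.989, 0.001], [0.004, -0.001, -1.0]]
wrist_force: [-0.5, 2.2, 6.1]
finger_gap: 0.182
```

```bash
python3 - <<'E'
from h import *
shot('side','sd5');shot('wrist','w5');shot('scene','sc5')
for n,(a,b) in (('sd5',(140,220)),('sc5',(150,230))):
    z=load(n); cv2.imwrite('pics/z%s.png'%n,cv2.resize(z['p'][a:a+200,b:b+200],None,fx=3,fy=3,interpolation=cv2.INTER_CUBIC))
s=ctrl.read_state(); print(s['clock'],s['tool_pos'],s['wrist_force'],s['finger_gap'])
z=load('w5'); print((-z['R'].T@z['t']).round(1))
E
```

```text
14.975 [580.44578025  86.35358685 176.17475602] [-0.92077943  1.68936729  5.29200843] 0.18188597286557487
[569.8 157.6 318.3]
```

View pics/zsd5.png

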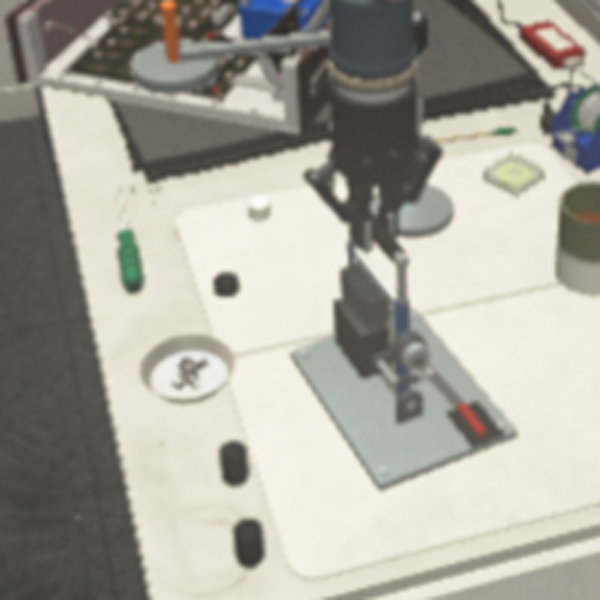

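View pics/zsc5.png

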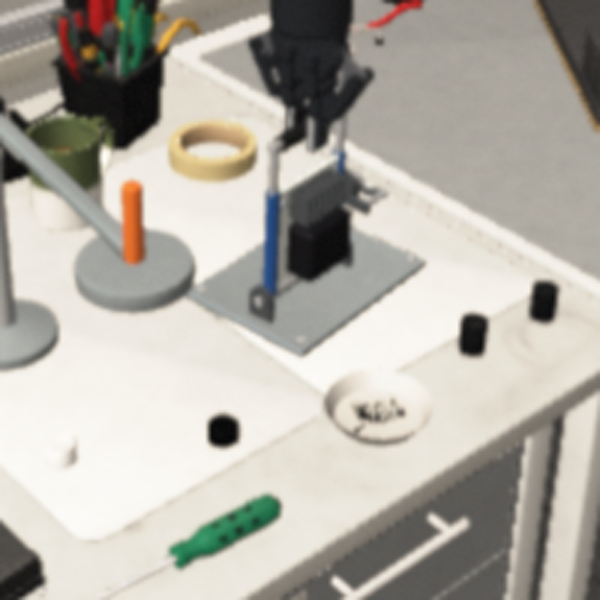

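View pics/w5.png

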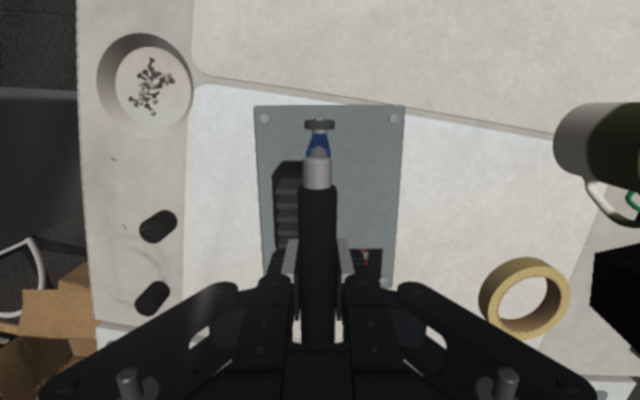

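The pictures show the frame essentially upright, toe foot just over the black pad, and bystanders in place. I'll compare lean estimates, nudging on until the foot meets the plate.

```bash
python3 - <<'E'
from h import *
z=load('sc5'); f=lambda u,v:(int(u/3+230),int(v/3+150))
# blue left side rail & points in scene; frame rail fits
P,C,u,v=cloud(z); hsv=cv2.cvtColor(z['p'],cv2.COLOR_BGR2HSV)[v,u].astype(int)
q=(hsv[:,0]>100)&(hsv[:,0]<125)&(hsv[:,1]>110)&(P[:,0]>520)&(P[:,0]<660)&(P[:,1]>100)&(P[:,1]<180)&(P[:,2]>40)&(P[:,2]<160)
Q=P[q]; xs=Q[:,0]*.9886+Q[:,1]*.1505
print(q.sum(), Q.mean(0)); A=np.polyfit(Q[:,2],xs,1); print('blue slope dx/dz=lean',A, np.polyval(A,[30,195]))
o=lambda x,y:x*.9886+y*.1505
print('bar xs',o(580.7,86.4),'origin plate',o(591.6,86.3))
E
```

```text
108 [573.72049809 139.23718591  90.14834567]
blue slope dx/dz=lean [-3.03171886e-02  5.90868325e+02] [589.95880963 584.95647352]
bar xs 587.0832200000001 origin plate 597.84391
```

>>> {"method": "apply_moves", "body": {
  "motion": [
    {"slide":[0.001,0,0],"spin":0},
    {"slide":[0.002,0,0],"spin":0},
    {"slide":[0.003,0.0005,0],"spin":0},
    {"slide":[0.004,0.0005,0],"spin":0},
    {"slide":[0.004,0.0005,0],"spin":0},
    {"slide":[0.004,0.0005,0],"spin":0}
  ]
}}

```text
clock: 15.72
tool_pos: [584.3, 87.0, 176.2]
eef_rot: [[0.989, 0.151, 0.003], [0.151, -0.989, 0.001], [0.003, -0.001, -1.0]]
wrist_force: [-0.6, 2.4, 5.5]
finger_gap: 0.18
```

>>> {"method": "apply_moves", "body": {
  "motion": [
    {"slide":[0.001,0,0],"spin":0},
    {"slide":[0.002,0,0],"spin":0},
    {"slide":[0.003,0.0005,0],"spin":0},
    {"slide":[0.003,0.0005,0],"spin":0},
    {"slide":[0.003,0.0005,0],"spin":0},
    {"slide":[0.003,0.0005,0],"spin":0},
    {"slide":[0.003,0.0005,0],"spin":0},
    {"slide":[0.003,0.0005,0],"spin":0}
  ]
}}

```text
clock: 16.73
tool_pos: [587.4, 87.4, 176.1]
eef_rot: [[0.989, 0.151, 0.003], [0.151, -0.989, 0.001], [0.003, -0.001, -1.0]]
wrist_force: [-0.3, 1.9, 5.3]
finger_gap: 0.187
```

```bash
python3 - <<'E'
from h import *
shot('scene','sc6');shot('side','sd6')
z=load('sc6')
P,C,u,v=cloud(z); hsv=cv2.cvtColor(z['p'],cv2.COLOR_BGR2HSV)[v,u].astype(int)
q=(hsv[:,0]>100)&(hsv[:,0]<125)&(hsv[:,1]>110)&(P[:,0]>520)&(P[:,0]<660)&(P[:,1]>100)&(P[:,1]<180)&(P[:,2]>40)&(P[:,2]<160)
Q=P[q]; xs=Q[:,0]*.9886+Q[:,1]*.1505
print(q.sum(),np.polyfit(Q[:,2],xs,1)[0])
z=load('sd6'); cv2.imwrite('pics/zsd6.png',cv2.resize(z['p'][200:310,300:410],None,fx=5,fy=5,interpolation=cv2.INTER_CUBIC))
s=ctrl.read_state(); print(s['clock'],s['tool_pos'],s['wrist_force'],s['finger_gap'],abs(s['qvel']).max() if hasattr(s['qvel'],'max') else s['qvel'])
E
```

```text
105 0.035385843818838386
16.825 [587.34664287  87.44078554 176.13445423] [0.06143372 2.51166448 5.58642052] 0.18472487461448717 0.1576352244628813
```

View pics/zsd6.png

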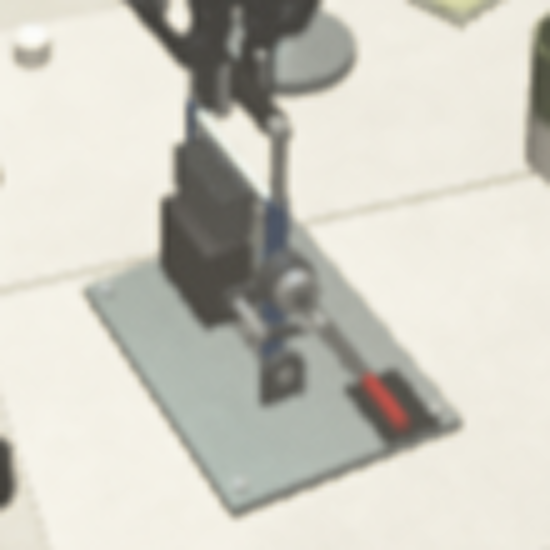

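```bash
python3 -c "
from workcell import ctrl
print(ctrl.job_done())"
```

```text
the job is handed in; nothing more can be done
None
```

I swung the lamp left, flipped the kickstand fully down, and raised the frame by its bar. I handed the job in at about 16.8 s with the gripper still holding the bar; it returned no verdict.

- **Lamp:** the pin ended at about (454, 380) mm, roughly 32 cm from the stand.
- **Kickstand:** pushed over from the front with closed fingers until it snapped. The last side picture shows the toe low at the back, over the base plate's black pad. I did not measure the joint angle.
- **Frame:** gripped at 40 N, with the finger opening steady at 0.18–0.19, so the bar is between the pads. Wrist force was low (about 6 N) and the arm was nearly still.
- **Bystanders:** all still in place in the last pictures, and nothing was touched on the way. I compared these by eye, not by measurement.

**Lean estimates disagree:** the bar travel gives about +0.02 rad, the blue side rail +0.035 (noisy), and the base-plate corners −0.02. All are inside ±0.09, and I felt no contact at the 0.05 stop.

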